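# Knock down the peg and hold the sill beam to the fence

### The job

On the model maker's assembly board a brass peg stands between the dark sill beam and the fence. Pick up the mallet, drive the peg down flush with the board with it (never push the peg with the fingers) and set the mallet down again beside the board; then push the beam over the peg, its full length up against the fence, and with the closed fingertips on its sloping edge press it diagonally, firmly against the fence and down on the board at once. Finish while holding that push, ready for me to drill it: do not let go, and leave the glue bottle, the varnish jar and the lattice panel where they are.

Things in the scene. Friction and masses are not known exactly. Their poses are not given: they have to be found in the camera images.
- board: Plywood assembly board fixed on the table, 260 x 260 mm, 18 mm thick. Origin: centre of its underside; z up, x points towards the fence (away from the robot), y along the fence. The peg's axis is at x = +70 mm, y = 0 in this frame. The fence's working face is at x = +104 mm.
- fence: Fixed wooden fence along the board's far edge, 22 mm thick (x), 260 mm long (y), 26 mm high above the board's top. Origin: centre of its underside, on the board's top; axes as the board's. Its working face, towards the robot, is at x = -11 mm.
- peg (a joint): How far the sprung brass peg has been driven down, m: 0 = standing 18 mm above the board's top, 0.018 = flush with it (end stop). It stays where it is driven; it takes about 6 N to move.
- peg_top (a point): Centre of the top of the brass peg, 14 mm diameter. Only the mallet is to drive it.
- mallet_grip (a point): A point on the mallet's handle at mid-height, 52 mm from the head's axis, 48 mm above the striking face: a good place to grip across the handle from above. The wooden mallet (0.3 kg) stands on one round face, handle level. Its x axis points along the handle to the head; z up. Head: upright cylinder, 44 mm diameter, 86 mm tall. Handle: 20 mm wide, 26 mm tall, from 20 to 155 mm from the head's axis.
- mallet_face (a point): Centre of the mallet head's lower, striking face (44 mm diameter); axes as mallet_grip. It stands on the table at the start.
- beam_mid (a point): Centre of the dark sill beam (120 mm long along y, 50 mm deep along x, 28 mm tall, 0.1 to 0.2 kg), half-way up; x points to the fence side. It lies on the board in front of the peg; beam and board are planed and waxed and slide easily (friction about 0.3). Its near (-x) side is upright for the lower 14 mm; above, a 45 degree slope rises from there to the flat top, 14 mm further in.
- beam: The same beam; origin at the centre of its underside, axes the same.
- mallet: The same mallet; origin at the centre of its lower face, axes as mallet_grip.
- glue: White glue bottle, 48 mm diameter, 120 mm tall; origin at the centre of its underside. Leave alone.
- varnish: Amber jar with a steel lid, 64 mm diameter, 70 mm tall; origin at the centre of its underside. Leave alone.
- lattice: Dark lattice window panel lying flat, 150 x 90 x 8 mm; origin at the centre of its underside. Leave alone.
Mind the look-alikes: they are no part of the job. There is more than one size of the mallet; the job needs the larger.

How it is judged (in metres and radians):
On the way, in this order (a step that is already met when the one before it is completed fails the run):
1. the mallet is gripped and lifted (height (world z) of mallet_grip above 0.085 m and contact force between the fingers and mallet above 1 N), for 0.1 s.
2. the peg is down, within 1.5 mm of flush, under the mallet's head (value of joint peg above 0.0165 m and horizontal distance between mallet_face and peg_top below 0.026 m), for 0.05 s.
3. the mallet is let go and rests off the board (contact force between the fingers and mallet below 0.05 N and contact force between mallet and board below 0.05 N and height (world z) of mallet below 0.045 m and linear speed of mallet below 0.02 m/s), for 0.2 s.
At the end, for the whole second after the job is handed in: Fingertips press the beam (over 4 N); it bears on the fence (over 3 N) and board (over 5 N), within 3 mm of the fence, 2 mm of the board, 0.04 rad of flat and square, and covers the peg, which is within 1.5 mm of flush. The mallet rests untouched on the table, off the board (all of step 3 and contact force between beam and fence above 3 N and contact force between beam and board above 5 N and contact force between the fingers and beam above 4 N and x of beam_mid in the frame of fence between -0.039 and -0.033 m and z of beam in the frame of board between 0.016 and 0.02 m and angle between beam's own z axis and vertical below 0.04 rad and angle between the x axis of beam and the x axis of board, either way round below 0.04 rad and y of peg_top in the frame of beam between -0.055 and 0.055 m and value of joint peg above 0.0165 m and contact force between the arm and mallet below 0.05 N and linear speed of beam below 0.01 m/s); the arm keeps its last pose, push and grip.
It fails at once if the fingers push the peg (contact force between the fingers and peg above 1 N).
It fails at once if the glue bottle, varnish jar or lattice panel is moved over 30 mm (distance of any of glue, varnish, lattice from where it was at the start of the episode above 0.03 m).
It also fails if it takes over 67 s, if anything falls off the work surface, if the arm or the gripper's body presses on something with over 40 N, if the wrist force passes 120 N, or if a joint passes its speed limit or range.

### The arm

A 6-joint arm with a two-finger parallel gripper is mounted at the origin on the work surface. World frame = base frame: x ahead of the robot, y to its left, z up, the work surface at z = 0. Lengths are in m, angles in degrees, forces in N, time in s.
With the tool pointing down it reaches from about 0.275 to 0.975 m from the base axis. Payload 8.4 kg.
Tool frame: the origin (TCP) lies midway between the tips of the shut fingers; the grasp point (between the pads) lies 19 mm behind it (bot.grip_depth is the distance from the TCP to the grasp point, in m); x points along the fingers, y is the direction in which the jaws open and shut, and the axes are right-handed (so a half turn about x gives the same grasp; the last joint's range is limited). The gripper opens to 92 mm and grips with 3 to 60 N. Pads are 20 mm wide; open, the fingers measure 128 mm over their backs; the gripper's body (75 mm by 189 mm) begins 69 mm behind the grasp point.
Start: joints at [72.055, 20.225, 93.587, -0, 66.188, -0.138], TCP at [0.191, 0.595, 0.215] pointing down, gripper open.
Joint ranges: [-150.9, 150.9], [-52.94, 120.26], [3.33, 152.33], [-74.26, 254.26], [0, 154.13], [-172.89, 172.89]. Speed limits (degrees/s): [127.2, 127.2, 159.86, 180, 180, 180].

### API

Orientations are given as [roll, pitch, yaw] about the fixed x, y, z axes, in that order (R = Rz(yaw) Ry(pitch) Rx(roll)).
In Python, from workcell import monitor, optics, hand_in, bot gives the robot as it stands.
- The arm moves only by the tool apply_moves, never from a script. Its argument "deltas" is a list of rows, each a list of 7 numbers: the shift along the tool's x, y, z in mm, then the turn, a rotation vector about the tool's x, y, z in degrees, then the finger opening in mm, from 0 to 91.9. In form: [[tx, ty, tz, wx, wy, wz, jaw], ...]. A call has 1 to 12 rows; each row shifts and turns the pose as measured when the row begins, along the tool's axes as they then stand; what a row does not reach is not made up. A row lasts 1/12 s, in which the tool goes at most 41.7 mm and 7.16 degrees, less where a joint would pass 70% of its speed; a pose out of reach is approached as far as the arm can. A call with a gripper value outside its range is refused whole. The fingers move at their own pace and stop on an object; "grip_force" is the grip in N (left out, the last holds). Time passes only in rows, so rows that do not move let the fingers close. It gives the time, the measured TCP pose, the force and the opening at its end, in the units of the state.
- monitor.observe(): the state, without advancing time (a new reading comes with each control period).
- optics.snapshot(name): name is "scene" or "side" or "wrist"; returns a dict with "img" (400x640x3 uint8, blue, green, red), "intrinsics" (3x3 intrinsics, pixels), "dist" ([k1, k2, p1, p2, k3] as OpenCV has them; the pictures are not rectified), "view" (4x4, takes a point from world to camera coordinates); the wrist camera has in their place "hand_eye" (4x4, takes a point from camera to tool coordinates, whose origin is the TCP and whose axes are the tool frame's). Camera axes: x right, y down, z forward; pixel columns grow to the right and rows downward; lengths in m; the calibration is good to about 2 mm. A picture is of the moment at which its call begins: read the wrist's pose just before it. There is no depth.
- hand_in(): hands the job in, once; it reports no verdict.
The state is a dict: "t": time; "joints": joint angles; "qd": joint speeds; "tau": joint torques, N m; "ee_pos": TCP position; "ee_rot": TCP orientation; "ft_force": force on the tool from outside, world axes, zero at the start; "moment": the same for the moment, N m; "opening": finger opening in m.
Only numpy, scipy, OpenCV 4.12 (cv2) and the standard library are available. Lean on these libraries where they do the work, as an engineer would, in place of code of your own. Each camera call takes 0.05 s, during which the arm holds its last target.

## Working session

There is one attempt and no reset: what is moved stays moved. The work goes in short steps, Python scripts to look and compute and a tool call to move; the robot and the scene stay as the last step left them, time stands still between calls to the robot, and variables do not carry over. Pictures are saved under pics/ and viewed, and the job is handed in when it is done.

Besides the shell and the picture viewer there is one more tool, called after "Call:" as name([rows], argument=value, ...), one row to a line, values as JSON. apply_moves: Moves the arm, as the interface text tells. Its arguments: {"type":"object","properties":{"deltas":{"type":"array"},"grip_force":{"type":"number"}},"required":["deltas"]}

```bash
ls; mkdir -p pics; python3 - <<'E'
from workcell import monitor, optics, bot
import cv2,numpy as np
print(monitor.observe())
for n in ["scene","side","wrist"]:
    s=optics.snapshot(n); cv2.imwrite(f"pics/{n}0.png",s["img"]); print(n,{k:np.round(v,4).tolist() for k,v in s.items() if k!="img"})
E
```

```text
pics
{'t': 0.0, 'joints': array([ 7.20555347e+01,  2.02622767e+01,  9.36298799e+01,  1.05348340e-03,
        6.61882444e+01, -1.37770701e-01]), 'qd': array([ 0.04951823, -0.08690791, -0.03542611,  0.08006608, -0.00310946,
        0.02344174]), 'tau': array([ 1.72445969e-03, -5.93864751e+01, -3.34213114e+01,  6.99097733e-02,
        2.33869662e-02, -7.81313224e-05]), 'ee_pos': array([0.19096906, 0.59457477, 0.21385999]), 'ee_rot': array([ -90.82414497,   89.91959315, -108.6312656 ]), 'ft_force': array([0.32086522, 0.16935169, 0.42980813]), 'moment': array([-0.02608367,  0.00322446, -0.01307274]), 'opening': 0.09182269322663199}
scene {'intrinsics': [[423.866, 0.0, 316.3637], [0.0, 423.866, 198.0006], [0.0, 0.0, 1.0]], 'dist': [-0.1163, 0.0, 0.0, 0.0, 0.0], 'view': [[-0.1653, 0.9861, 0.0147, 0.1525], [0.6401, 0.1186, -0.7591, -0.3518], [-0.7503, -0.116, -0.6508, 1.7675], [0.0, 0.0, 0.0, 1.0]]}
side {'intrinsics': [[396.2691, 0.0, 316.2645], [0.0, 396.2691, 201.6008], [0.0, 0.0, 1.0]], 'dist': [-0.0909, 0.0, 0.0, 0.0, 0.0], 'view': [[-0.7943, 0.6074, -0.01, 0.5255], [0.4389, 0.5624, -0.7007, -0.2135], [-0.42, -0.561, -0.7134, 1.2998], [0.0, 0.0, 0.0, 1.0]]}
wrist {'intrinsics': [[346.1953, 0.0, 324.1376], [0.0, 346.1953, 201.84], [0.0, 0.0, 1.0]], 'dist': [-0.0166, 0.0, 0.0, 0.0, 0.0], 'hand_eye': [[-0.0011, -0.2319, 0.9727, -0.1703], [1.0, -0.0003, 0.0011, -0.0008], [0.0, 0.9727, 0.2319, -0.0654], [0.0, 0.0, 0.0, 1.0]]}
```

View pics/scene0.png

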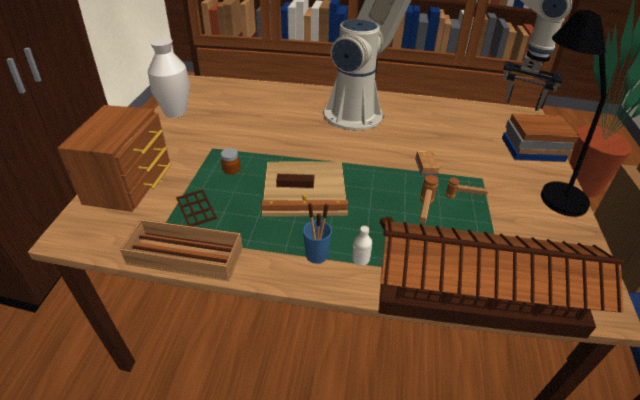

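View pics/side0.png

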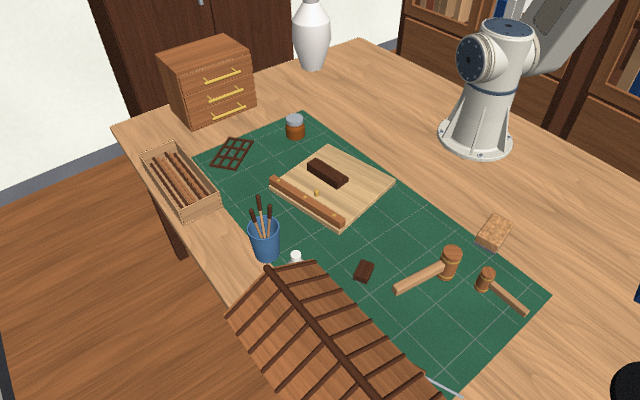

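View pics/wrist0.png

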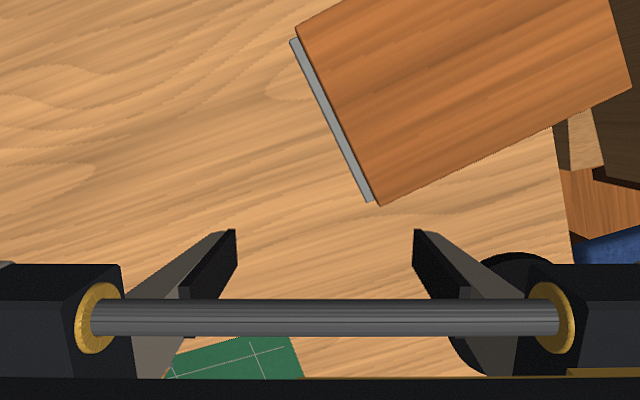

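Scene picture: large mallet has its head at (430,185) and handle to (424,215). The small look-alike is at (453,187), the beam at (295,181) on the board, the peg near (304,197) and a pink block at (428,162). The side view has the same things at (451,262), (486,278), (327,172) and (317,193), plus a loose dark block at (364,271). I'll look at close crops.

```bash
cat > h.py <<'E'
import cv2,numpy as np
from scipy.spatial.transform import Rotation as Ro
from workcell import monitor, optics, bot
def snap(n,fn=None):
    o=monitor.observe(); s=optics.snapshot(n)
    if n=="wrist":
        T=np.eye(4); T[:3,:3]=Ro.from_euler('xyz',o['ee_rot'],degrees=True).as_matrix(); T[:3,3]=o['ee_pos']
        s['c2w']=T@s['hand_eye']
    else: s['c2w']=np.linalg.inv(s['view'])
    if fn: cv2.imwrite(fn,s['img'])
    return s
def ray(s,uv):
    p=cv2.undistortPoints(np.array([[uv]],float),s['intrinsics'],s['dist'])[0,0]
    d=s['c2w'][:3,:3]@np.array([p[0],p[1],1]); return s['c2w'][:3,3],d/np.linalg.norm(d)
def onz(s,uv,z):
    o,d=ray(s,uv); return o+d*(z-o[2])/d[2]
def tri(*pairs):
    A=np.zeros((3,3));b=np.zeros(3);R=[]
    for s,uv in pairs:
        o,d=ray(s,uv);P=np.eye(3)-np.outer(d,d);A+=P;b+=P@o;R.append((P,o))
    x=np.linalg.solve(A,b); return x,[float(np.linalg.norm(P@(x-o))) for P,o in R]
def proj(s,X):
    w2c=np.linalg.inv(s['c2w']); r,_=cv2.Rodrigues(w2c[:3,:3])
    return cv2.projectPoints(np.array(X,float).reshape(-1,1,3),r,w2c[:3,3],s['intrinsics'],s['dist'])[0][:,0]
def crop(img,x0,y0,x1,y1,k,fn):
    cv2.imwrite(fn,cv2.resize(img[y0:y1,x0:x1],None,fx=k,fy=k,interpolation=cv2.INTER_CUBIC))
E
python3 - <<'E'
import cv2
from h import crop
a=cv2.imread('pics/scene0.png');b=cv2.imread('pics/side0.png')
crop(a,250,145,360,225,7,'pics/c1.png');crop(a,400,145,500,225,7,'pics/c2.png')
crop(b,260,130,405,240,5,'pics/c3.png');crop(b,385,205,535,325,5,'pics/c4.png')
E
```

```text
(no output)
```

View pics/c1.png

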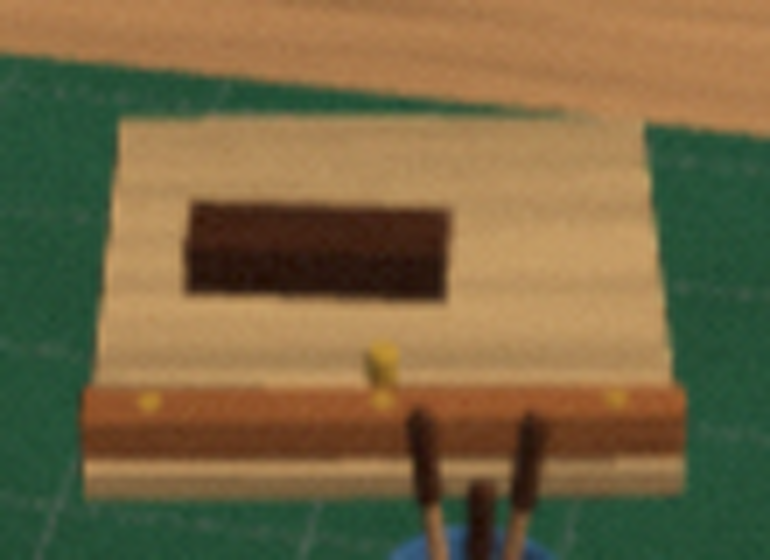

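View pics/c2.png

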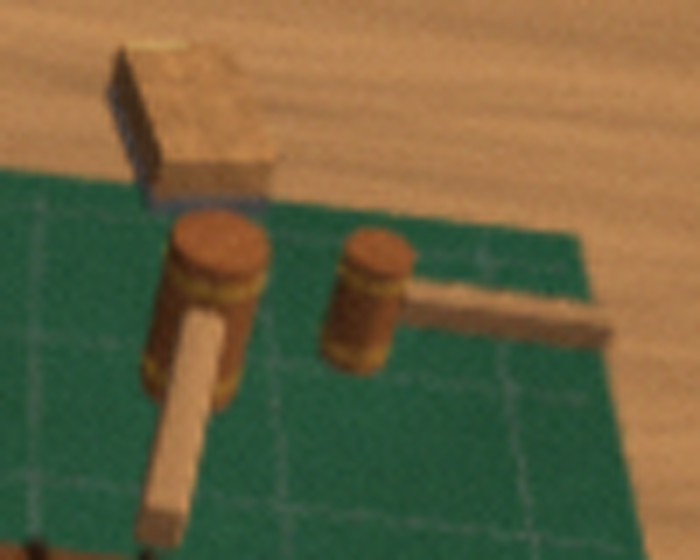

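View pics/c3.png

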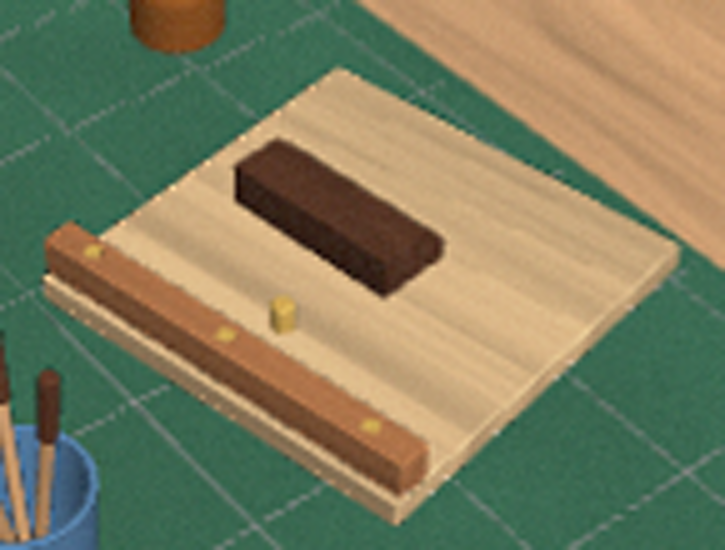

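View pics/c4.png

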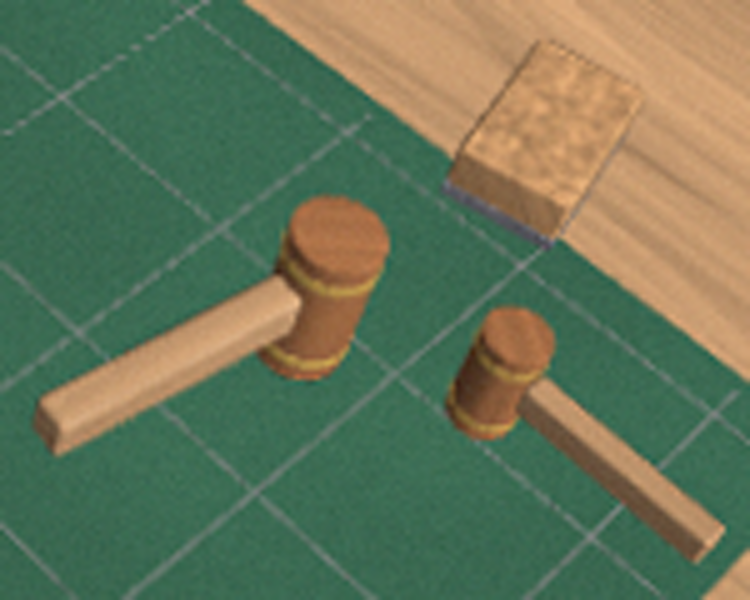

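```bash
python3 - <<'E'
from h import *
S=snap("scene");D=snap("side")
def sc(o,k,p): return (o[0]+p[0]/k-0.43,o[1]+p[1]/k-0.43)
c1=lambda x,y:sc((250,145),7,(x,y));c2=lambda x,y:sc((400,145),7,(x,y))
c3=lambda x,y:sc((260,130),5,(x,y));c4=lambda x,y:sc((385,205),5,(x,y))
P=lambda n,a,b:print(n,*[np.round(v,4) for v in tri((S,a),(D,b))])
P('headtop',c2(220,243),c4(338,238))
P('handle end top',c2(166,514),c4(53,411))
P('small head top',c2(380,252),c4(518,337))
P('pegtop',c1(382,351),c3(285,304))
P('fence screw L',c1(149,402),c3(93,252));P('screw M',c1(383,400),c3(226,334));P('screw R',c1(617,398),c3(371,426))
P('board c1',c1(120,122),c3(340,70));P('board c2',c1(644,124),c3(680,250))
print('board side z=.018',[np.round(onz(D,c3(*p),0.018)[:2],4).tolist() for p in [(340,68),(680,247),(45,280),(397,515)]])
print('board scene z=.018',[np.round(onz(S,c1(*p),0.018)[:2],4).tolist() for p in [(120,120),(644,122)]])
print('fence near edge base?')
print('beam side top z .046',[np.round(onz(D,c3(*p),0.046)[:2],4).tolist() for p in [(280,140),(235,170),(442,240),(388,262)]])
print('beam bottom fence side',[np.round(onz(D,c3(*p),0.018)[:2],4).tolist() for p in [(237,203),(385,297)]],[np.round(onz(S,c1(*p),0.018)[:2],4).tolist() for p in [(186,295),(445,300)]])
print('beam scene top',[np.round(onz(S,c1(*p),0.046)[:2],4).tolist() for p in [(190,203),(450,210),(188,243),(447,254)]])
E
```

```text
headtop [0.5019 0.2891 0.0815] [0. 0.]
handle end top [0.6521 0.2652 0.0543] [0.0021 0.0021]
small head top [0.4648 0.3677 0.0597] [0.0003 0.0003]
pegtop [ 0.5873 -0.0953  0.0305] [0.0001 0.0001]
fence screw L [ 0.6531 -0.1844  0.0424] [0.0002 0.0002]
screw M [ 0.6337 -0.086   0.0429] [0.0001 0.0001]
screw R [0.6152 0.013  0.0436] [0.0001 0.0001]
board c1 [ 0.4164 -0.2608  0.012 ] [0.0005 0.0005]
board c2 [ 0.3717 -0.0035  0.0148] [0.0007 0.0007]
board side z=.018 [[0.4207, -0.2557], [0.3719, -0.0038], [0.6744, -0.2049], [0.628, 0.0503]]
board scene z=.018 [[0.422, -0.2592], [0.3757, -0.003]]
fence near edge base?
beam side top z .046 [[0.5149, -0.1944], [0.5519, -0.1887], [0.4972, -0.0696], [0.5323, -0.0741]]
beam bottom fence side [[0.5496, -0.1911], [0.532, -0.0759]] [[0.5501, -0.1943], [0.5319, -0.0763]]
beam scene top [[0.5173, -0.1991], [0.5005, -0.0797], [0.5467, -0.1929], [0.5331, -0.0755]]
```

```bash
python3 - <<'E'
from h import *
o=monitor.observe();R=Ro.from_euler('xyz',o['ee_rot'],degrees=True).as_matrix();print(R.round(3),o['joints'].round(2))
S=snap("scene");D=snap("side")
for n,z,a,b in [('cup rim',0,(318,224),(264,223)),('pencil mid',0,(311.5,207),(259.5,199.5)),('pencilR',0,(325,207),(269.5,210)),('glue top',0,(363,231),(296,254)),('varn',0,(230,153),(295,118)),('roof corner',0,(386,222),(268,268))]:
    print(n,tri((S,a),(D,b)))
E
```

```text
[[-0.     0.306  0.952]
 [-0.001  0.952 -0.306]
 [-1.    -0.001 -0.   ]] [72.05 20.24 93.6   0.   66.19 -0.14]
cup rim (array([ 0.79510622, -0.01793039,  0.11281358]), [0.0020727179558094055, 0.002072717955809177])
pencil mid (array([ 0.7883099 , -0.03755634,  0.16548679]), [8.055303745515471e-05, 8.05530374552334e-05])
pencilR (array([ 0.7845572 , -0.00214514,  0.16381893]), [0.0032702654544546944, 0.0032702654544544594])
glue top (array([0.78911566, 0.09747909, 0.1068875 ]), [0.001874969510780025, 0.001874969510780012])
varn (array([ 0.46076811, -0.37408791,  0.06694684]), [0.00020549410677003302, 0.0002054941067699746])
roof corner (array([0.88042188, 0.15319796, 0.22002243]), [0.010519908061259372, 0.010519908061259384])
```

Call:
apply_moves([
  [0,-17,36,-0.7,0,0,91],
  [0,-17,36,-0.7,0,0,91],
  [0,-17,36,-0.7,0,0,91],
  [0,-17,36,-0.7,0,0,91],
  [0,-17,36,-0.7,0,0,91],
  [0,-17,36,-0.7,0,0,91],
  [0,-17,36,-0.7,0,0,91],
  [0,-17,36,-0.7,0,0,91],
  [0,-17,36,-0.7,0,0,91],
  [0,-17,36,-0.7,0,0,91],
  [0,-17,36,-0.7,0,0,91],
  [0,0,0,0,0,0,91],
])

```text
t: 1.35
ee_pos: [0.5421, 0.3073, 0.2144]
ee_rot: [57.2, 89.7, 47.9]
ft_force: [-0.9, 0.2, 0.4]
opening: 0.0909
```

```bash
python3 - <<'E'
from h import *
import pickle
o=monitor.observe();print(o['ee_pos'],o['joints'].round(1))
W=snap("wrist","pics/w1.png");pickle.dump(W,open('w1.pkl','wb'))
print(proj(W,[[0.502,0.289,0.086],[0.652,0.265,0.061],[0.553,0.281,0.061]]))
E
```

```text
[0.5420812  0.30731343 0.21443202] [ 29.4  19.9  94.    0.1  65.8 -51.4]
[[295.4291246  153.55104823]
 [300.58640927 299.07508103]
 [298.74711023 204.83483762]]
```

View pics/w1.png

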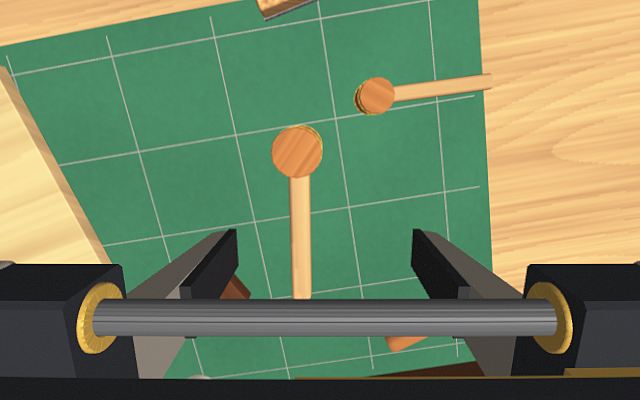

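Wrist picture: the big mallet has its head top at (297,152) and handle from (300,178) down to (302,298). The small mallet is at (376,95). I'll measure it with masks.

```bash
cat > mal.py <<'E'
from h import *
def measure(W,tag):
    hsv=cv2.cvtColor(W['img'],cv2.COLOR_BGR2HSV)
    m=((hsv[...,0]<28)&(hsv[...,1]>50)).astype(np.uint8); m[228:,:]*=0
    n,l,st,c=cv2.connectedComponentsWithStats(m)
    g=proj(W,[[0.502,0.289,0.086]])[0]; i=l[int(g[1]),int(g[0])]
    print(tag,'comp',st[i])
    rows=[]
    for r in range(st[i][1],st[i][1]+st[i][3]):
        xs=np.where(l[r]==i)[0]; rows.append((r,xs.min(),xs.max()))
    return np.array(rows)
def tool():
    o=monitor.observe();return o['ee_pos'],Ro.from_euler('xyz',o['ee_rot'],degrees=True).as_matrix()
E
python3 - <<'E'
from mal import *
import pickle
W=pickle.load(open('w1.pkl','rb'));r=measure(W,'w1');print(r[::6].tolist())
h=[onz(W,((a+b)/2,q),0.061)[:2] for q,a,b in r if q>190]
w=[np.linalg.norm(onz(W,(a-.5,q),0.061)-onz(W,(b+.5,q),0.061)) for q,a,b in r if q>190]
h=np.array(h);vx,vy,x0,y0=cv2.fitLine(h.astype(np.float32),cv2.DIST_L2,0,.01,.01).ravel();print('dir',np.degrees(np.arctan2(vy,vx)),x0,y0,'width',np.mean(w))
print('head',onz(W,(297.5,151.5),0.086))
p,R=tool();print(R.round(3))
E
```

```text
w1 comp [ 271  124   51  104 3241]
[[124, 299, 301], [130, 283, 314], [136, 276, 319], [142, 273, 321], [148, 272, 321], [154, 271, 321], [160, 272, 320], [166, 275, 317], [172, 281, 311], [178, 289, 309], [184, 289, 309], [190, 289, 309], [196, 289, 309], [202, 289, 310], [208, 290, 310], [214, 290, 310], [220, 290, 310], [226, 290, 310]]
dir -8.547221 0.55731636 0.28119913 width 0.020410847798344334
head [0.5005648  0.29106569 0.086     ]
[[ 0.001  0.162  0.987]
 [ 0.004  0.987 -0.162]
 [-1.     0.004  0.   ]]
```

Call:
apply_moves([
  [0,-12,7,-0.4,0,0,91],
  [0,-11,7,-0.4,0,0,91],
  [25,0,0,0,0,0,91],
  [25,0,0,0,0,0,91],
  [20,0,0,0,0,0,91],
  [0,0,0,0,0,0,91],
])

```text
t: 1.9
ee_pos: [0.5478, 0.2866, 0.1435]
ee_rot: [82.8, 89.6, 74.2]
ft_force: [-1.3, 0.2, -0.8]
opening: 0.091
```

```bash
python3 - <<'E'
from mal import *
import pickle
p,R=tool();print(p,R.round(3).tolist())
W1=pickle.load(open('w1.pkl','rb'))
W=snap("wrist","pics/w2.png");r=measure(W,'w2');print(r[::8].tolist())
E
```

```text
[0.5477724  0.28657033 0.14345833] [[0.002, 0.149, 0.989], [0.007, 0.989, -0.149], [-1.0, 0.007, 0.001]]
w2 comp [ 284  115   67  113 4718]
[[115, 316, 321], [123, 297, 338], [131, 290, 345], [139, 286, 348], [147, 285, 350], [155, 285, 349], [163, 287, 348], [171, 293, 342], [179, 303, 332], [187, 305, 331], [195, 305, 330], [203, 305, 330], [211, 305, 330], [219, 305, 330], [227, 305, 330]]
```

View pics/w2.png

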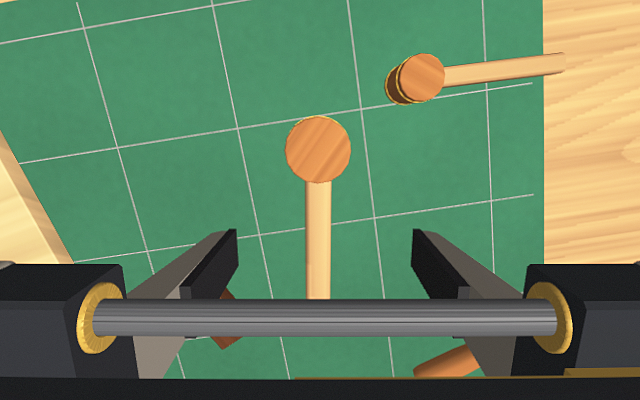

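Wrist view 2: head top at about (318,149), handle centred at column 317.5 and in line between the fingers. I'll check its height across the two views.

```bash
python3 - <<'E'
from mal import *
import pickle
W1=pickle.load(open('w1.pkl','rb'));W=snap("wrist");p,R=tool();print(p)
r1=measure(W1,'');r2=measure(W,'')
def head(r):
    q=[(x,y) for y,a,b in r if y<r[0,0]+(40 if r is r1 else 52) for x in(a,b)]
    return cv2.minEnclosingCircle(np.array(q,np.float32))
h1,h2=head(r1),head(r2);print(h1,h2)
X,e=tri((W1,h1[0]),(W,h2[0]));print('head top',X,e)
# head-handle junction on top of handle: left/right edges just below head
q1=[(y,a,b) for y,a,b in r1 if b-a<23 and y>160][0];q2=[(y,a,b) for y,a,b in r2 if b-a<28 and y>165][0]
print(q1,q2,tri((W1,((q1[1]+q1[2])/2,q1[0])),(W,((q2[1]+q2[2])/2,q2[0]))))
h=np.array([onz(W,((a+b)/2,q),0.061)[:2] for q,a,b in r2 if q>188])
vx,vy,x0,y0=cv2.fitLine(h.astype(np.float32),cv2.DIST_L2,0,.01,.01).ravel();print('dir',np.degrees(np.arctan2(vy,vx)),x0,y0)
g=np.array([X[0],y0+(X[0]-x0)*vy/vx])+0.052*np.array([vx,vy])*np.sign(vx);print('grip',g)
d=np.r_[g,0.029]-p;print('delta tool',R.T@d*1000)
E
```

```text
[0.54964316 0.2874562  0.14683859]
 comp [ 271  124   51  104 3241]
 comp [ 284  115   66  113 4677]
((296.4382019042969, 149.88827514648438), 26.85650634765625) ((316.72406005859375, 147.8323974609375), 33.426937103271484)
head top [0.50123546 0.28904301 0.07126176] [0.0010676472600701483, 0.0010676472600701873]
(np.int64(176), np.int64(287), np.int64(309)) (np.int64(179), np.int64(303), np.int64(330)) (array([0.52580577, 0.2850384 , 0.05931889]), [0.00029728434966570517, 0.00029728434966569433])
dir -9.4536295 0.5479675 0.2820298
grip [0.55252923 0.28127023]
delta tool [117.7932403   -6.82315476   3.27495524]
```

Call:
apply_moves([
  [0,-7,3,0,0,0,91],
  [30,0,0,0,0,0,91],
  [30,0,0,0,0,0,91],
  [30,0,0,0,0,0,91],
  [20,0,0,0,0,0,91],
  [0,0,0,0,0,0,91],
])

```text
t: 2.5
ee_pos: [0.5598, 0.2853, 0.0456]
ee_rot: [45.9, 88.4, 37.5]
ft_force: [-0.6, -0.5, -0.4]
opening: 0.0912
```

```bash
python3 - <<'E'
from mal import *
p,R=tool();print(p,R.round(3).tolist());print('delta',R.T@(np.array([.5525,.2813,.029])-p)*1000)
E
```

```text
[0.55977711 0.28534905 0.04562895] [[0.023, 0.146, 0.989], [0.017, 0.989, -0.146], [-1.0, 0.021, 0.02]]
delta [16.38513923 -5.41068923 -6.9371994 ]
```

```bash
cat >> mal.py <<'E'
def goto(pos,zang,tilt=0):
    """tool delta to target: tool z heading zang deg (horizontal), tilt: forward lean"""
    p,R=tool(); a=np.radians(zang); z=np.array([np.cos(a),np.sin(a),0]); t=np.radians(tilt); d=np.array([0,0,-1.])
    x=d*np.cos(t)+z*np.sin(t); zz=z*np.cos(t)-d*np.sin(t); y=np.cross(zz,x)
    Rt=np.c_[x,y,zz]; w=Ro.from_matrix(R.T@Rt).as_rotvec(degrees=True)
    o=monitor.observe()
    print('t',o['t'],'p',p.round(4),'F',o['ft_force'].round(1),'open',round(o['opening'],4)); print('delta mm',(R.T@(np.array(pos)-p)*1000).round(1),'rot',w.round(2),'j',o['joints'].round(0))
E
```

Call:
apply_moves([
  [0,-5,-7,0,1.1,-1.2,91],
  [8,0,0,0,0,0,91],
  [8,0,0,0,0,0,91],
  [0,0,0,0,0,0,91],
])

```text
t: 2.83
ee_pos: [0.5555, 0.2828, 0.034]
ee_rot: [29.7, 89.6, 21.3]
ft_force: [-0.6, 0.1, 0.4]
opening: 0.0909
```

```bash
python3 - <<'E'
from mal import *
goto([.5525,.2813,.029],-9)
E
```

```text
t 2.8333 p [0.5555 0.2828 0.034 ] F [-0.6  0.1  0.4] open 0.0909
delta mm [ 5.  -1.9 -2.8] rot [ 0.61  0.37 -0.21] j [ 27.  32. 101.  -0.  46. -55.]
```

Close enough; final trim, then close.

Call:
apply_moves([
  [5,-2,-3,0.5,0.4,-0.2,91],
  [0,0,0,0,0,0,0],
  [0,0,0,0,0,0,0],
  [0,0,0,0,0,0,0],
  [0,0,0,0,0,0,0],
  [0,0,0,0,0,0,0],
  [0,0,0,0,0,0,0],
  [0,0,0,0,0,0,0],
  [0,0,0,0,0,0,0],
], grip_force=50)

```text
t: 3.58
ee_pos: [0.5543, 0.2821, 0.0315]
ee_rot: [46.9, 89.7, 37.9]
ft_force: [-0.2, -0.9, -0.4]
opening: 0.0397
```

```bash
python3 - <<'E'
from mal import *
goto([.5525,.2813,.029],-9)
snap("wrist","pics/w3.png")
E
```

```text
t 3.5833 p [0.5543 0.2821 0.0315] F [-0.2 -0.9 -0.4] open 0.0397
delta mm [ 2.5 -1.  -1.6] rot [ 0.05  0.19 -0.2 ] j [ 27.  32. 101.   0.  46. -54.]
```

View pics/w3.png

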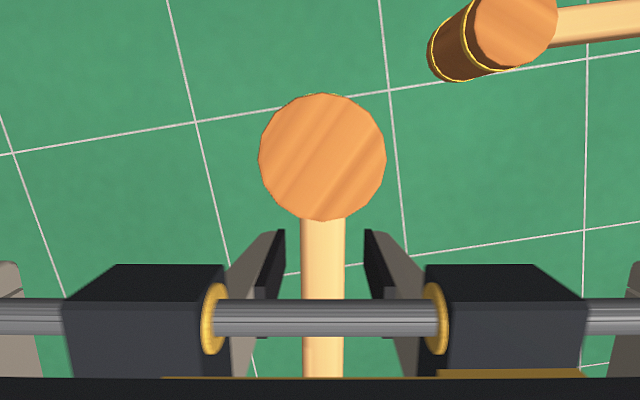

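The handle (centre column 323, mallet head at (322,157)) sits between the fingers, which are still closing.

Call:
apply_moves([
  [2,-1,-1,0,0,0,0],
  [0,0,0,0,0,0,0],
  [0,0,0,0,0,0,0],
  [0,0,0,0,0,0,0],
  [0,0,0,0,0,0,0],
  [0,0,0,0,0,0,0],
])

```text
t: 4.13
ee_pos: [0.5532, 0.2813, 0.0295]
ee_rot: [46.4, 89.7, 37.4]
ft_force: [-0.2, -0.2, 0.9]
opening: 0.0194
```

Call:
apply_moves([
  [-15,0,0,0,0,0,0],
  [-25,0,0,0,0,0,0],
  [-30,0,0,0,0,0,0],
  [-30,0,0,0,0,0,0],
  [-25,0,0,0,0,0,0],
  [0,0,0,0,0,0,0],
  [0,0,0,0,0,0,0],
])

```text
t: 4.72
ee_pos: [0.549, 0.2789, 0.1543]
ee_rot: [-150.5, 89.7, -159.5]
ft_force: [-1.3, -0.5, -2.6]
opening: 0.0191
```

```bash
python3 - <<'E'
from mal import *
goto([.5525,.2813,.15],-9)
snap("wrist","pics/w4.png")
E
```

```text
t 4.7167 p [0.549  0.2789 0.1543] F [-1.3 -0.5 -2.6] open 0.0191
delta mm [4.2 3.  3.1] rot [ 0.07 -0.26  0.15] j [ 27.  23.  98.   0.  60. -54.]
```

View pics/w4.png

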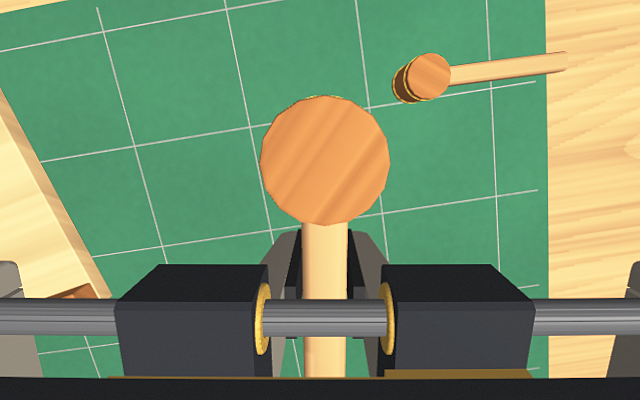

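```bash
python3 - <<'E'
import numpy as np
for i in range(12):
    t=-9-5.9*i; a=np.radians(-91-t); print(round(35.3*np.cos(a+-np.pi/2)), round(35.3*np.cos(a)))
E
```

```text
-35 5
-34 8
-33 12
-32 15
-30 18
-28 21
-26 24
-23 27
-20 29
-17 31
-14 32
-10 34
```

Call:
apply_moves([
  [0,-35,5,6,0,0,0],
  [0,-34,8,6,0,0,0],
  [0,-33,12,6,0,0,0],
  [0,-32,15,6,0,0,0],
  [0,-30,18,6,0,0,0],
  [0,-28,21,6,0,0,0],
  [0,-26,24,6,0,0,0],
  [0,-23,27,6,0,0,0],
  [0,-20,29,6,0,0,0],
  [0,-17,31,6,0,0,0],
  [0,-14,32,6,0,0,0],
  [0,0,0,0,0,0,0],
])

```text
t: 5.77
ee_pos: [0.5174, -0.1222, 0.1321]
ee_rot: [-97.5, 88.1, -175.3]
ft_force: [0.4, -0.4, -2.6]
opening: 0.0195
```

```bash
python3 - <<'E'
from mal import *
import pickle
goto([.54,-.145,.155],-79.5)
W=snap("wrist","pics/w5.png");pickle.dump(W,open('w5.pkl','wb'));print(proj(W,[[.5926,-.0908,.036],[.5873,-.0953,.036]]))
E
```

```text
t 5.7667 p [ 0.5174 -0.1222  0.1321] F [ 0.4 -0.4 -2.6] open 0.0195
delta mm [-23.5  16.5  27. ] rot [ 1.69 -0.22  1.85] j [-13.  19. 108.  -1.  55. -25.]
[[432.39845107 186.01617656]
 [424.17571194 190.10881785]]
```

View pics/w5.png

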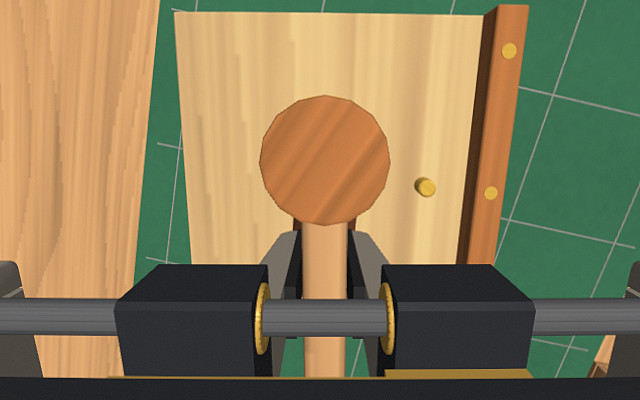

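Call:
apply_moves([
  [-10,8,13,0.8,0,1.0,0],
  [-10,8,13,0.8,0,0.8,0],
  [0,0,0,0,0,0,0],
  [0,0,0,0,0,0,0],
])

```text
t: 6.15
ee_pos: [0.5364, -0.1408, 0.1465]
ee_rot: [-142.9, 89.2, 138.0]
ft_force: [-0.4, -0.5, -3.7]
opening: 0.0197
```

```bash
python3 - <<'E'
from mal import *
import pickle
goto([.54,-.145,.155],-79.5)
W=snap("wrist","pics/w6.png");pickle.dump(W,open('w6.pkl','wb'));print(proj(W,[[.5926,-.0908,.036],[.5873,-.0953,.036]]))
A=pickle.load(open('w5.pkl','rb'))
a=cv2.imread('pics/w5.png');b=W['img']
for n,i in(('a',a),('b',b)):
    c=i[100:250,380:520]; crop(i,380,120,520,230,5,f'pics/peg{n}.png')
E
```

```text
t 6.15 p [ 0.5364 -0.1408  0.1465] F [-0.4 -0.5 -3.7] open 0.0197
delta mm [-8.5  2.6  4.7] rot [ 0.41 -0.63  0.48] j [-15.  19. 105.   0.  57. -26.]
[[406.30585801 154.23945422]
 [398.61009928 158.46405175]]
```

View pics/pega.png

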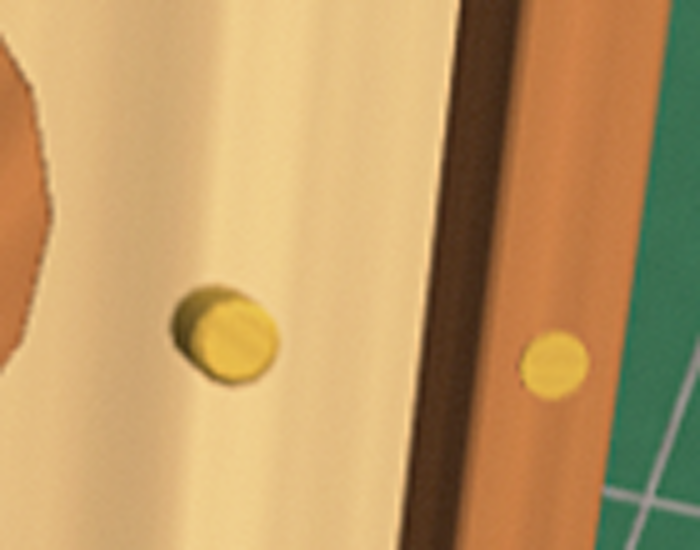

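View pics/w6.png

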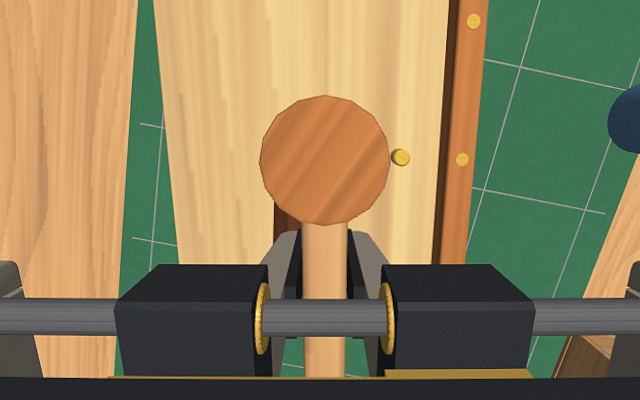

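View pics/pegb.png

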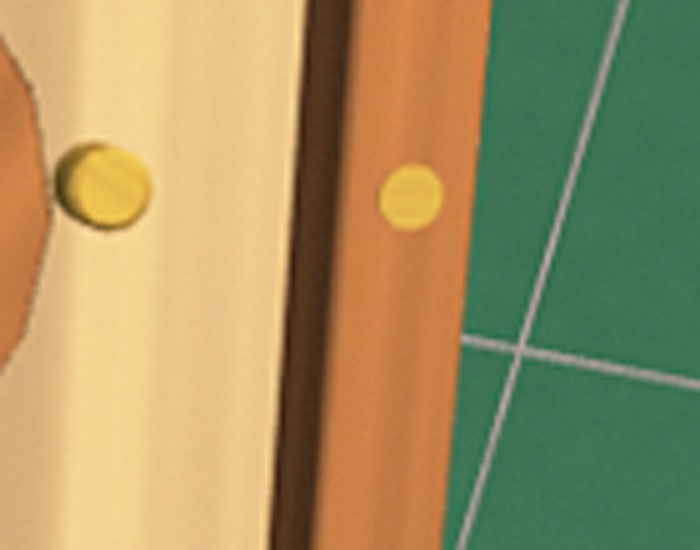

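Peg top is at (426.6,187.6) in view 5 and (401.4,156.8) in view 6, beside the mallet head at (325,160). The fence's middle screw is at (490.4,192.6) and (461.8,158.8).

```bash
python3 - <<'E'
from mal import *
import pickle
A=pickle.load(open('w5.pkl','rb'));B=pickle.load(open('w6.pkl','rb'))
print('peg tri',tri((A,(426.6,187.6)),(B,(401.4,156.8))), [onz(A,(426.6,187.6),.036).round(4),onz(B,(401.4,156.8),.036).round(4)])
print('screw tri',tri((A,(490.4,192.6)),(B,(461.8,158.8))),[onz(A,(490.4,192.6),.044).round(4),onz(B,(461.8,158.8),.044).round(4)])
# fence near top edge direction in view b and far screw
print('screw other',onz(A,(509,50.5),.044).round(4),onz(B,(473.5,20.5),.044).round(4))
# mallet head top in tool coords: cylinder top at known height above TCP 86-29.5=56.5mm
p,R=tool(); 
o,d=ray(B,(324.8,160)); 
X=onz(B,(324.8,160),p[2]-0.0295+0.086); print('head top world',X.round(4),'rel tool',(R.T@(X-p)*1000).round(1))
goto([0,0,0],-79.5)
E
```

```text
peg tri (array([ 0.59099332, -0.09398847,  0.02801247]), [2.3104715109979148e-05, 2.3104715109753044e-05]) [array([ 0.5886, -0.093 ,  0.036 ]), array([ 0.5892, -0.0936,  0.036 ])]
screw tri (array([ 0.63655171, -0.0857366 ,  0.03860124]), [5.0879118765585276e-05, 5.087911876543171e-05]) [array([ 0.6339, -0.0852,  0.044 ]), array([ 0.6344, -0.0856,  0.044 ])]
screw other [0.615  0.0131 0.044 ] [0.6156 0.013  0.044 ]
head top world [ 0.5268 -0.0908  0.2031] rel tool [-56.   -0.7 -51.5]
t 6.2 p [ 0.5367 -0.1407  0.1466] F [ 0.6  0.1 -2.6] open 0.0197
delta mm [ 153.1 -499.1 -238.2] rot [ 0.42 -0.61  0.45] j [-15.  19. 105.   0.  57. -26.]
```

Call:
apply_moves([
  [0,30,5,0.4,-0.6,0.4,0],
  [0,30,5,0,0,0,0],
  [20,0,0,0,0,0,0],
  [20,0,0,0,0,0,0],
  [0,0,0,0,0,0,0],
  [0,0,0,0,0,0,0],
])

```text
t: 6.7
ee_pos: [0.5984, -0.1329, 0.1031]
ee_rot: [-114.1, 89.7, 166.8]
ft_force: [0.2, 0.3, -1.6]
opening: 0.0197
```

```bash
python3 - <<'E'
from mal import *
goto([.5984,-.1444,.08],-79.5)
S=snap("side");crop(S['img'],240,100,400,230,5,'pics/s1.png')
E
```

```text
t 6.7 p [ 0.5984 -0.1329  0.1031] F [ 0.2  0.3 -1.6] open 0.0197
delta mm [23.  -2.  11.3] rot [ 0.5  -0.11  0.25] j [-13.  26. 100.   0.  54. -24.]
```

View pics/s1.png

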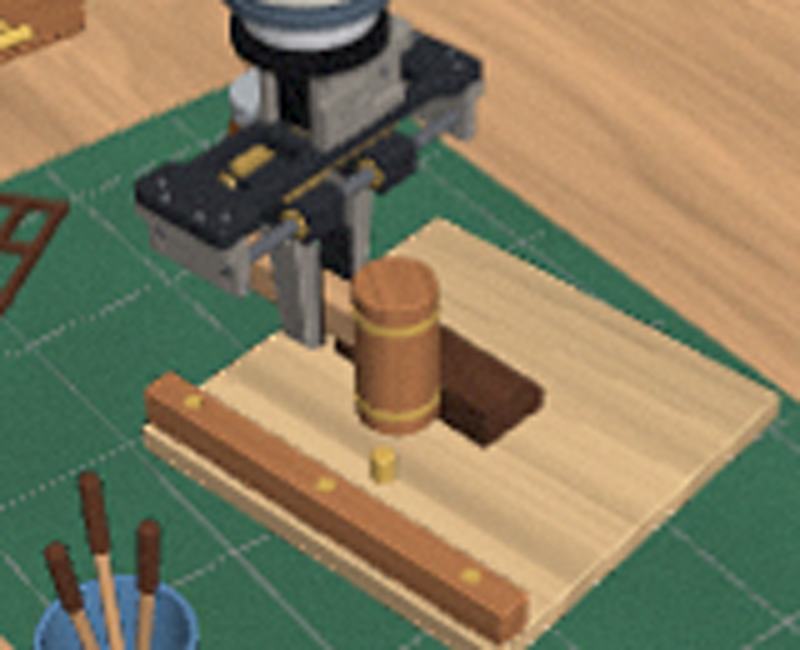

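The mallet head (crop (398,350)) hangs upright over the peg (crop (384,463)), with the fingers clear of fence and beam. I'll descend in steps.

Call:
apply_moves([
  [0,-2,11,0.5,-0.1,0.2,0],
  [10,0,0,0,0,0,0],
  [10,0,0,0,0,0,0],
  [6,0,0,0,0,0,0],
  [0,0,0,0,0,0,0],
  [0,0,0,0,0,0,0],
])

```text
t: 7.25
ee_pos: [0.5982, -0.1454, 0.0775]
ee_rot: [57.9, 89.9, -21.7]
ft_force: [0.6, 0.2, -3.4]
opening: 0.02
```

```bash
python3 - <<'E'
from mal import *
goto([.5984,-.1444,.0475],-79.5)
E
```

```text
t 7.25 p [ 0.5982 -0.1454  0.0775] F [ 0.6  0.2 -3.4] open 0.02
delta mm [30.   0.3 -1. ] rot [-0.05  0.06 -0.1 ] j [-14.  28. 101.  -0.  51. -24.]
```

Call:
apply_moves([
  [6,0,-1,0,0,0,0],
  [6,0,0,0,0,0,0],
  [6,0,0,0,0,0,0],
  [6,0,0,0,0,0,0],
  [0,0,0,0,0,0,0],
])

```text
t: 7.67
ee_pos: [0.599, -0.1447, 0.0527]
ee_rot: [60.0, 89.8, -19.5]
ft_force: [-0.4, 0.1, -3.0]
opening: 0.0196
```

```bash
python3 - <<'E'
from mal import *
goto([.5984,-.1444,.0475],-79.5)
E
```

```text
t 7.6667 p [ 0.599  -0.1447  0.0527] F [-0.4  0.1 -3. ] open 0.0196
delta mm [ 5.1 -0.6 -0.4] rot [-0.05  0.12 -0.21] j [-14.  30. 102.  -0.  48. -24.]
```

Call:
apply_moves([
  [3,0,0,0,0,0,0],
  [3,0,0,0,0,0,0],
  [3,0,0,0,0,0,0],
])

```text
t: 7.92
ee_pos: [0.6003, -0.1463, 0.0456]
ee_rot: [45.2, 89.6, -34.3]
ft_force: [-8.1, -10.3, 29.9]
opening: 0.0193
```

Call:
apply_moves([
  [3,0,0,0,0,0,0],
  [3,0,0,0,0,0,0],
])

```text
t: 8.08
ee_pos: [0.6009, -0.1487, 0.0435]
ee_rot: [31.6, 89.4, -47.8]
ft_force: [-8.7, -4.3, 22.4]
opening: 0.0197
```

Call:
apply_moves([
  [0,0,0,0,0,0,0],
  [-20,0,0,0,0,0,0],
  [-25,0,0,0,0,0,0],
  [-25,0,0,0,0,0,0],
  [-25,-40,0,0,0,0,0],
  [-10,-40,0,0,0,0,0],
  [0,0,0,0,0,0,0],
])

```text
t: 8.67
ee_pos: [0.5242, -0.1613, 0.1464]
ee_rot: [18.7, 89.6, -60.6]
ft_force: [-0.2, 0.2, -3.6]
opening: 0.0198
```

```bash
python3 - <<'E'
from mal import *
goto([.53,-.15,.15],-79.5)
snap("wrist","pics/w7.png");S=snap("side");crop(S['img'],240,90,400,230,4,'pics/s2.png')
E
```

```text
t 8.6667 p [ 0.5242 -0.1613  0.1464] F [-0.2  0.2 -3.6] open 0.0198
delta mm [ -3.6   7.8 -10. ] rot [ 0.21  0.4  -0.14] j [-17.  18. 107.  -0.  55. -28.]
```

View pics/w7.png

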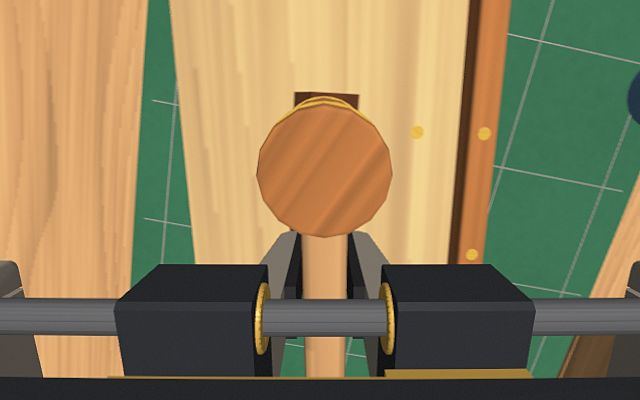

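View pics/s2.png

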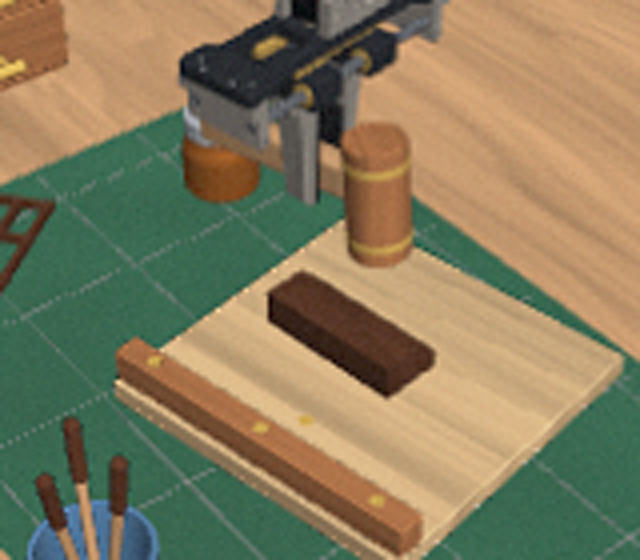

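```bash
python3 - <<'E'
import numpy as np
for i in range(12):
    t=-79.3+5.9*i; a=np.radians(86.2-t); print(round(36.9*np.cos(a-np.pi/2)), round(36.9*np.cos(a)))
E
```

```text
9 -36
13 -35
16 -33
20 -31
23 -29
26 -27
28 -24
31 -21
32 -17
34 -14
35 -10
36 -7
```

Call:
apply_moves([
  [0,9,-36,-6,0,0,0],
  [0,13,-35,-6,0,0,0],
  [0,16,-33,-6,0,0,0],
  [0,20,-31,-6,0,0,0],
  [0,23,-29,-6,0,0,0],
  [0,26,-27,-6,0,0,0],
  [0,28,-24,-6,0,0,0],
  [0,31,-21,-6,0,0,0],
  [0,32,-17,-6,0,0,0],
  [0,34,-14,-6,0,0,0],
  [0,25,-8,-6,0,0,0],
  [0,0,0,0,0,0,0],
])

```text
t: 9.77
ee_pos: [0.5557, 0.2579, 0.1344]
ee_rot: [-9.5, 89.2, -19.9]
ft_force: [0.1, 0.3, -2.3]
opening: 0.0193
```

```bash
python3 - <<'E'
from mal import *
goto([.553,.26,.11],-9,)
E
```

```text
t 9.7667 p [0.5557 0.2579 0.1344] F [ 0.1  0.3 -2.3] open 0.0193
delta mm [24.4  1.6 -3.4] rot [-1.36  0.77  0.14] j [ 25.  24. 100.  -1.  56. -54.]
```

Call:
apply_moves([
  [20,1,-3,-1.4,-3,0.1,0],
  [20,0,0,0,-2.2,0,0],
  [10,0,0,0,0,0,0],
  [0,0,0,0,0,0,0],
  [0,0,0,0,0,0,0],
])

```text
t: 10.18
ee_pos: [0.5574, 0.2645, 0.0792]
ee_rot: [-0.4, 84.0, -9.1]
ft_force: [0.1, -0.5, -2.9]
opening: 0.0196
```

```bash
python3 - <<'E'
from mal import *
goto([.553,.26,.035],-9,)
S=snap("side");crop(S['img'],360,170,520,310,4,'pics/s3.png')
S=snap("scene");crop(S['img'],390,130,490,230,5,'pics/s4.png')
E
```

```text
t 10.1833 p [0.5574 0.2645 0.0792] F [ 0.1 -0.5 -2.9] open 0.0196
delta mm [43.5 -5.1 -8.3] rot [0.27 6.   0.03] j [ 27.  26. 105.  -5.  44. -50.]
```

View pics/s3.png

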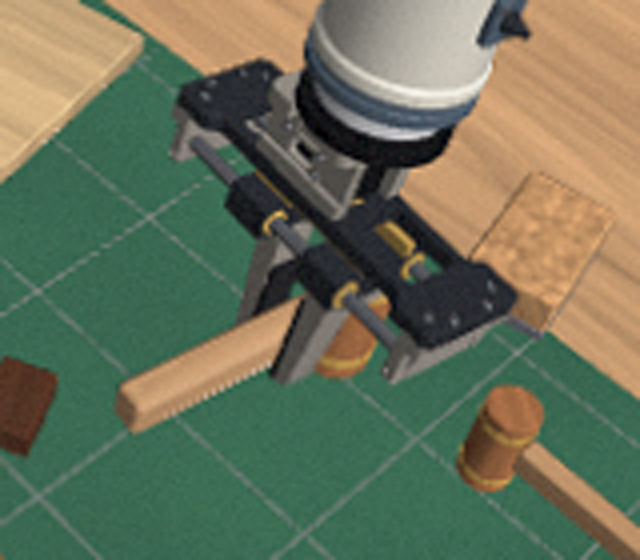

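View pics/s4.png

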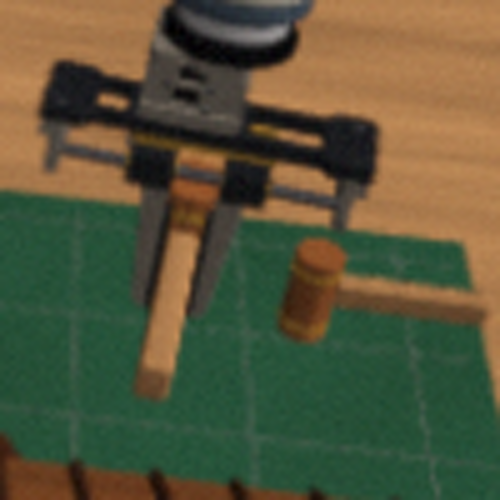

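Call:
apply_moves([
  [20,0,0,0,0,0,0],
  [17,0,0,0,0,0,0],
  [4,0,0,0,0,0,0],
  [0,0,0,0,0,0,0],
  [0,0,0,0,0,0,0],
])

```text
t: 10.7
ee_pos: [0.5683, 0.2638, 0.0436]
ee_rot: [2.6, 83.6, -6.4]
ft_force: [-0.5, 0.2, -3.1]
opening: 0.02
```

Call:
apply_moves([
  [3,0,0,0,0,0,0],
  [2,0,0,0,0,0,0],
  [0,0,0,0,0,0,0],
])

```text
t: 10.95
ee_pos: [0.5707, 0.2641, 0.0413]
ee_rot: [3.7, 83.5, -5.4]
ft_force: [-0.1, -0.2, -4.0]
opening: 0.0198
```

Call:
apply_moves([
  [4,0,0,0,0,0,0],
  [3,0,0,0,0,0,0],
  [0,0,0,0,0,0,0],
])

```text
t: 11.2
ee_pos: [0.5722, 0.2644, 0.035]
ee_rot: [4.3, 83.4, -4.9]
ft_force: [-1.0, 0.7, -3.5]
opening: 0.0201
```

Call:
apply_moves([
  [4,0,0,0,0,0,0],
  [2,0,0,0,0,0,0],
  [0,0,0,0,0,0,0],
])

```text
t: 11.45
ee_pos: [0.5737, 0.2646, 0.0297]
ee_rot: [4.4, 83.3, -4.7]
ft_force: [-2.4, -0.8, 3.7]
opening: 0.0195
```

Call:
apply_moves([
  [0,0,0,0,0,0,60],
  [0,0,0,0,0,0,60],
  [0,0,0,0,0,0,60],
  [0,0,0,0,0,0,60],
  [0,0,0,0,0,0,60],
  [0,0,0,0,0,0,60],
])

```text
t: 11.95
ee_pos: [0.5745, 0.2651, 0.0299]
ee_rot: [4.8, 83.2, -4.3]
ft_force: [0.3, -0.4, 0.3]
opening: 0.0575
```

Call:
apply_moves([
  [-20,0,0,0,0,0,60],
  [-30,0,0,0,0,0,60],
  [-35,0,0,0,0,0,60],
  [-35,0,0,0,0,0,60],
  [0,0,0,0,0,0,60],
])

```text
t: 12.37
ee_pos: [0.5581, 0.2653, 0.1505]
ee_rot: [3.2, 83.5, -5.9]
ft_force: [2.2, 0.2, 1.1]
opening: 0.06
```

```bash
python3 - <<'E'
from mal import *
goto([.46,-.15,.15],10.6,40)
S=snap("side");crop(S['img'],260,130,520,310,3,'pics/s5.png')
W=snap("wrist","pics/w8.png")
E
```

```text
t 12.3667 p [0.5581 0.2653 0.1505] F [2.2 0.2 1.1] open 0.06
delta mm [  -5.6 -425.6  -30.9] rot [-18.49 -33.16   7.54] j [ 27.  21. 102.  -5.  52. -51.]
```

View pics/s5.png

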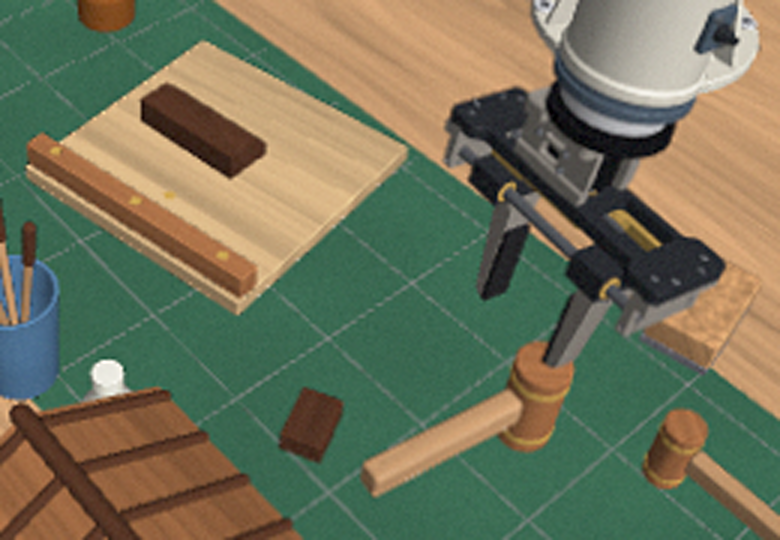

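View pics/w8.png

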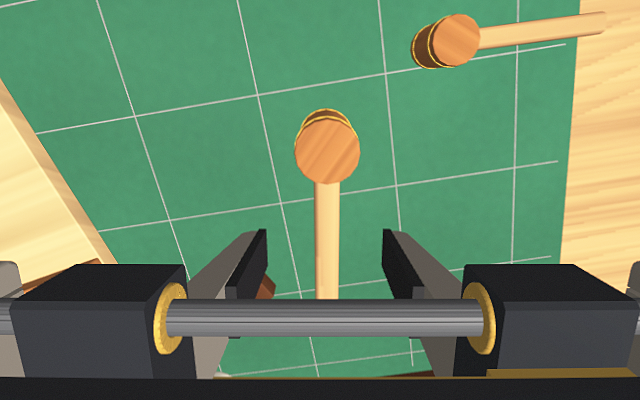

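The mallet stands upright on the mat off the board: side crop, head (540,400), handle end (370,485). The peg is flush at crop (168,195). Next I'll check how far the wrist can lean for the push.

```bash
python3 - <<'E'
import numpy as np
from scipy.optimize import least_squares
D=[(0.19097,.59457,.21386,20.26,93.63,66.19,.08),(.5421,.3073,.2144,19.9,94.0,65.8,0),(.5555,.2828,.034,32,101,46,0),(.549,.2789,.1543,23,98,60,0),(.5367,-.1407,.1466,19,105,57,0),(.5984,-.1329,.1031,26,100,54,0),(.599,-.1447,.0527,30,102,48,0),(.5574,.2645,.0792,26,105,44,6),(.5581,.2653,.1505,21,102,52,6.5)]
A=[];b=[]
for x,y,z,a,c,e,t in D:
    a,s,t=np.radians([a,a+c,t]);
    A.append([1,np.sin(a),np.sin(s),0,np.sin(t)]);b.append(np.hypot(x,y))
    A.append([0,np.cos(a),np.cos(s),1,-np.cos(t)]);b.append(z)
A=np.array(A);b=np.array(b);x,r,k,sv=np.linalg.lstsq(A,b,rcond=None);print(x,np.abs(A@x-b).max())
for d in (.25,.3,.35):
    y=np.linalg.lstsq(A[:,:4],b-A[:,4]*d,rcond=None)[0]; print(d,y,np.abs(A[:,:4]@y-b+A[:,4]*d).max())
    for (R,Z,T) in [(.595,.045,40),(.595,.045,30),(.52,.045,40),(.52,.045,30),(.5,.1,30),(.52,.045,20)]:
        t=np.radians(T); f=lambda q:[y[0]+y[1]*np.sin(q[0])+y[2]*np.sin(q[0]+q[1])+d*np.sin(t)-R,y[1]*np.cos(q[0])+y[2]*np.cos(q[0]+q[1])+y[3]-d*np.cos(t)-Z]
        q=np.degrees(least_squares(f,[.4,1.8]).x); print(R,Z,T,q.round(1),'j5',(180-T-q.sum()).round(1))
E
```

```text
[-0.00489298  0.51619316  0.48672408  0.1969361   0.26768064] 0.011839264664062155
0.25 [-0.00338324  0.5152333   0.4858863   0.17968463] 0.012341956235103146
0.595 0.045 40 [ 22.1 127.8] j5 -9.9
0.595 0.045 30 [ 21.9 122.7] j5 5.4
0.52 0.045 40 [ 16.8 137.1] j5 -13.9
0.52 0.045 30 [ 16.1 132.2] j5 1.7
0.5 0.1 30 [  7.6 132.7] j5 9.7
0.52 0.045 20 [ 17.1 126.8] j5 16.2
0.3 [-0.00765272  0.51794775  0.4882555   0.22847096] 0.010920368501048827
0.595 0.045 40 [ 21.5 131.7] j5 -13.2
0.595 0.045 30 [ 20.8 125.8] j5 3.4
0.52 0.045 40 [ 16.4 140.9] j5 -17.3
0.52 0.045 30 [ 15.1 135.1] j5 -0.2
0.5 0.1 30 [  6.2 135.6] j5 8.2
0.52 0.045 20 [ 16.1 128.7] j5 15.2
0.35 [-0.01192221  0.5206622   0.4906247   0.27725728] 0.009498780766994508
0.595 0.045 40 [ 21.  135.5] j5 -16.6
0.595 0.045 30 [ 19.8 128.8] j5 1.4
0.52 0.045 40 [ 16.4 144.6] j5 -20.9
0.52 0.045 30 [ 14.2 138. ] j5 -2.2
0.5 0.1 30 [  4.8 138.5] j5 6.8
0.52 0.045 20 [ 15.2 130.6] j5 14.2
```

The wrist's j5 limit rules out a 45° lean, so I'll use about 15°. That puts the front edge of the closed tips on the slope.

Call:
apply_moves([
  [-10,-36,-5,-1.5,-0.7,0,0],
  [0,-36,-6,-1.5,-0.7,0,0],
  [0,-36,-7,-1.5,-0.7,0,0],
  [0,-36,-8,-1.5,-0.7,0,0],
  [0,-35,-9,-1.5,-0.7,0,0],
  [0,-35,-10,-1.5,-0.7,0,0],
  [0,-35,-11,-1.5,-0.7,0,0],
  [0,-34,-12,-1.5,-0.7,0,0],
  [0,-34,-13,-1.5,-0.7,0,0],
  [0,-34,-14,-1.5,-0.7,0,0],
  [0,-33,-15,-1.5,-0.7,0,0],
  [0,0,0,0,0,0,0],
], grip_force=40)

```text
t: 13.47
ee_pos: [0.4235, -0.1326, 0.1265]
ee_rot: [-12.9, 76.8, -4.1]
ft_force: [0.4, 0.5, -0.0]
opening: 0.0004
```

```bash
python3 - <<'E'
from mal import *
import pickle
goto([.44,-.15,.14],10.6,15)
W=snap("wrist","pics/w9.png");pickle.dump(W,open('w9.pkl','wb'))
E
```

```text
t 13.4667 p [ 0.4235 -0.1326  0.1265] F [ 0.4  0.5 -0. ] open 0.0004
delta mm [ -9.1 -20.3  16.2] rot [-1.41 -2.19  3.35] j [ -21.    5.  129.    7.   34. -124.]
```

View pics/w9.png

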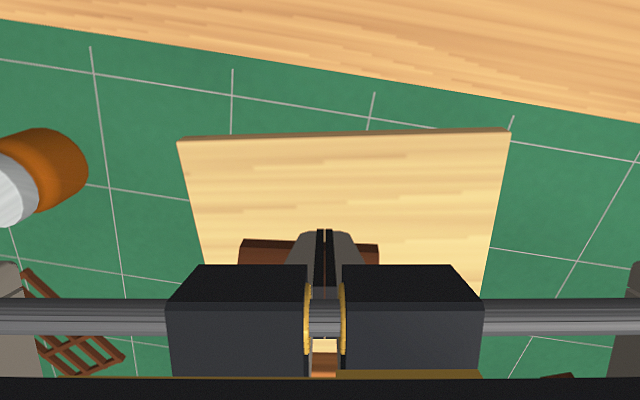

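```bash
python3 - <<'E'
from mal import *
import pickle
W=pickle.load(open('w9.pkl','rb'));crop(W['img'],160,110,530,300,2,'pics/w9c.png')
for z in(.018,.032): print(z,onz(W,(240,240),z).round(4),onz(W,(379,245),z).round(4))
print('board',onz(W,(178,142),.018).round(4),onz(W,(511,132.5),.018).round(4))
for T in (15,): pass
E
```

```text
0.018 [ 0.5015 -0.2035  0.018 ] [ 0.4846 -0.0802  0.018 ]
0.032 [ 0.4918 -0.2001  0.032 ] [ 0.4758 -0.0834  0.032 ]
board [ 0.4182 -0.2562  0.018 ] [ 0.3698 -0.0052  0.018 ]
```

View pics/w9c.png

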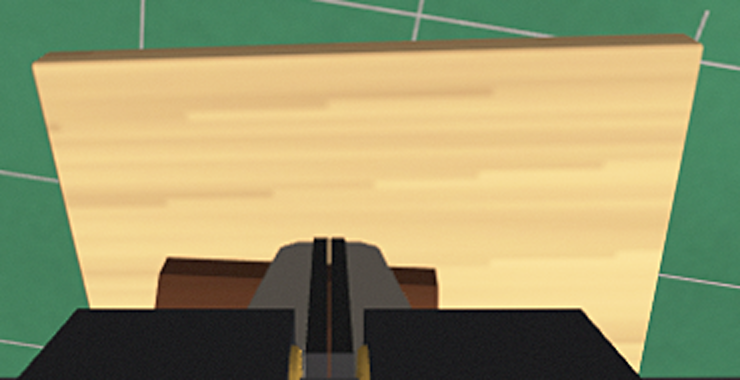

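Beam's near edge corners are at (240,240) and (379,245), so its middle is at about world (0.517,-0.139). I'll level the tool and go down behind the beam.

Call:
apply_moves([
  [0,-10,8,-0.7,-1.1,1.7,0],
  [0,-10,8,-0.7,-1.1,1.7,0],
  [25,0,0,0,0,0,0],
  [25,0,-6,0,0,0,0],
  [0,0,0,0,0,0,0],
  [0,0,0,0,0,0,0],
])

```text
t: 14.02
ee_pos: [0.4491, -0.144, 0.0755]
ee_rot: [2.5, 75.3, 12.4]
ft_force: [-0.2, 0.4, 0.3]
opening: 0.0003
```

```bash
python3 - <<'E'
from mal import *
goto([.462,-.1475,.040],10.6,15)
E
```

```text
t 14.0167 p [ 0.4491 -0.144   0.0755] F [-0.2  0.4  0.3] open 0.0003
delta mm [37.3 -6.1  2.7] rot [-0.74 -0.3  -0.45] j [ -25.   14.  128.   19.   28. -141.]
```

Call:
apply_moves([
  [15,-3,1,-0.4,-0.2,-0.4,0],
  [15,-3,1,-0.3,0,0,0],
  [6,0,0,0,0,0,0],
  [0,0,0,0,0,0,0],
  [0,0,0,0,0,0,0],
])

```text
t: 14.43
ee_pos: [0.4624, -0.1434, 0.0423]
ee_rot: [0.8, 75.2, 11.5]
ft_force: [-0.4, 0.5, 0.4]
opening: 0.0006
```

```bash
python3 - <<'E'
from mal import *
goto([.489,-.143,.0365],10.6,15)
S=snap("side");crop(S['img'],250,90,410,230,5,'pics/s6.png')
E
```

```text
t 14.4333 p [ 0.4624 -0.1434  0.0423] F [-0.4  0.5  0.4] open 0.0006
delta mm [12.3 -4.7 23.8] rot [ 0.15 -0.18 -0.24] j [ -24.   18.  128.   22.   23. -144.]
```

View pics/s6.png

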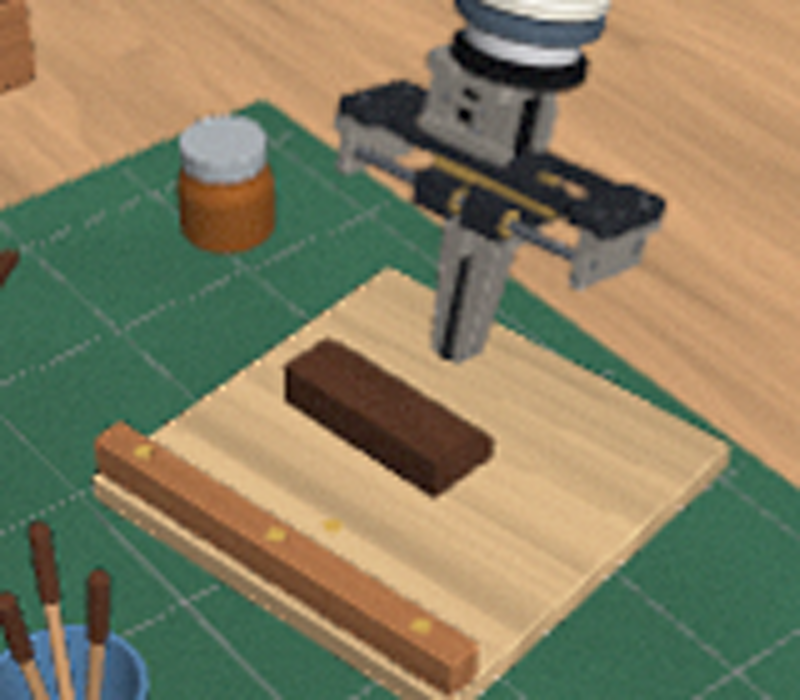

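Call:
apply_moves([
  [5,-3,6,0,0,0,0],
  [3,-1,6,0,0,0,0],
  [1.5,0,6,0,0,0,0],
  [0,0,0,0,0,0,0],
])

```text
t: 14.82
ee_pos: [0.4859, -0.1439, 0.0403]
ee_rot: [0.3, 75.0, 11.1]
ft_force: [0.3, 0.5, 0.1]
opening: 0.0005
```

```bash
python3 - <<'E'
from mal import *
goto([.489,-.143,.0365],10.6,15)
S=snap("side");crop(S['img'],250,90,410,230,5,'pics/s7.png')
E
```

```text
t 14.8167 p [ 0.4859 -0.1439  0.0403] F [0.3 0.5 0.1] open 0.0005
delta mm [4.5 0.3 2.2] rot [ 0.14  0.04 -0.12] j [ -23.   20.  125.   21.   23. -142.]
```

Call:
apply_moves([
  [4.5,0,1,0,0,0,0],
  [2.5,0,6,0,0,0,0],
  [2,0,7,0,0,0,0],
  [2,0,7,0,0,0,0],
  [0,0,0,0,0,0,0],
])

```text
t: 15.28
ee_pos: [0.5101, -0.1394, 0.0353]
ee_rot: [0.3, 74.9, 11.0]
ft_force: [-0.1, -0.3, 0.7]
opening: 0.0005
```

```bash
python3 - <<'E'
from mal import *
goto([.5755,-.127,.0365],10.6,15)
S=snap("side");crop(S['img'],250,90,410,230,5,'pics/s7.png')
W=snap("wrist","pics/w10.png")
E
```

```text
t 15.2833 p [ 0.5101 -0.1394  0.0353] F [-0.1 -0.3  0.7] open 0.0005
delta mm [16.1  0.  64.5] rot [ 0.1   0.06 -0.1 ] j [ -21.   22.  123.   20.   23. -139.]
```

View pics/s7.png

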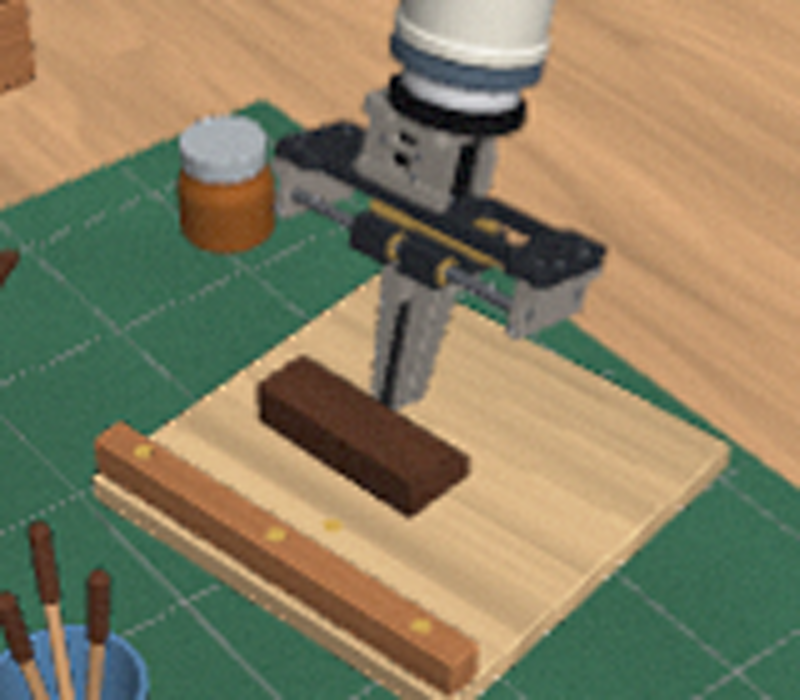

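The fingers are on the near slope (crop (400,395)) and the beam has slid about 10 mm, still parallel. I'll carry on.

Call:
apply_moves([
  [1.6,0,8,0,0,0,0],
  [1.8,0,8,0,0,0,0],
  [1.8,0,8,0,0,0,0],
  [1.8,0,8,0,0,0,0],
  [1.8,0,7,0,0,0,0],
  [0,0,0,0,0,0,0],
])

```text
t: 15.88
ee_pos: [0.5514, -0.1306, 0.0358]
ee_rot: [0.7, 75.1, 11.4]
ft_force: [0.2, -0.2, 0.6]
opening: 0.0004
```

```bash
python3 - <<'E'
from mal import *
goto([.5755,-.127,.0375],10.6,15)
S=snap("side");crop(S['img'],250,90,410,230,5,'pics/s8.png')
E
```

```text
t 15.8833 p [ 0.5514 -0.1306  0.0358] F [ 0.2 -0.2  0.6] open 0.0004
delta mm [ 4.6 -0.9 24. ] rot [ 0.05 -0.1  -0.19] j [ -18.   24.  119.   17.   25. -134.]
```

View pics/s8.png

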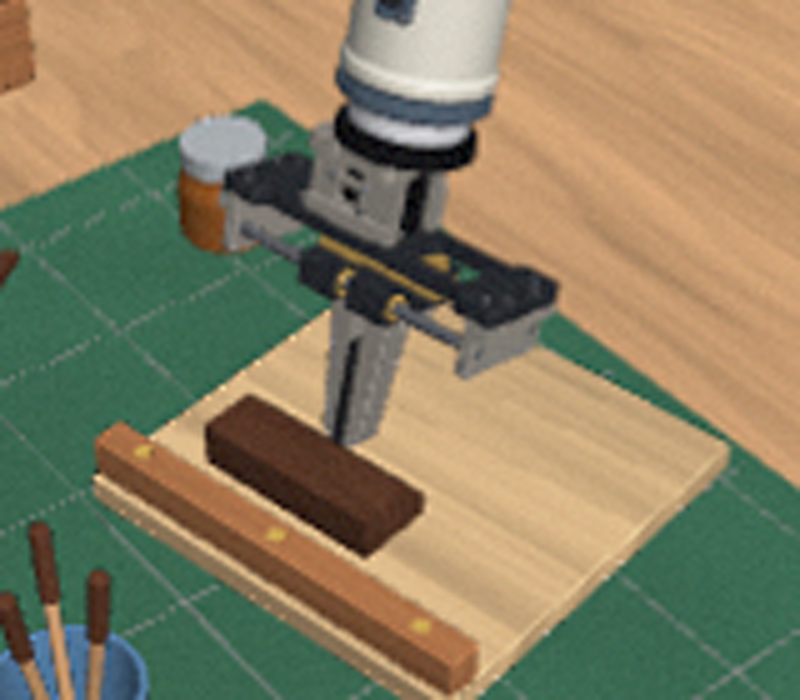

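Call:
apply_moves([
  [1.6,0,7,0,0,0,0],
  [1.6,0,7,0,0,0,0],
  [1.2,0,5,0,0,0,0],
  [0,0,0,0,0,0,0],
])

```text
t: 16.27
ee_pos: [0.571, -0.1264, 0.036]
ee_rot: [0.9, 75.2, 11.5]
ft_force: [-0.7, 0.5, -0.0]
opening: 0.0006
```

Call:
apply_moves([
  [1,0,3,0,0,0,0],
  [1,0,3,0,0,0,0],
  [0,0,0,0,0,0,0],
])

```text
t: 16.52
ee_pos: [0.5771, -0.125, 0.0354]
ee_rot: [1.0, 75.3, 11.7]
ft_force: [-2.9, -1.2, 4.6]
opening: 0.0004
```

Call:
apply_moves([
  [2.5,0,1.5,0,0,0,0],
  [2.5,0,1.5,0,0,0,0],
])

```text
t: 16.68
ee_pos: [0.5781, -0.1247, 0.0342]
ee_rot: [1.2, 75.5, 12.0]
ft_force: [-42.4, -9.9, 69.8]
opening: 0.0002
```

```bash
python3 - <<'E'
from mal import *
for i in range(4):
    goto([.5755,-.127,.0375],10.6,15)
    S=snap("side")
crop(S['img'],250,100,410,240,5,'pics/s9.png')
E
```

```text
t 16.6833 p [ 0.5781 -0.1247  0.0342] F [-42.4  -9.9  69.8] open 0.0002
delta mm [-3.9 -1.7 -2. ] rot [ 0.17 -0.46 -0.36] j [ -17.   26.  116.   16.   27. -131.]
t 16.7333 p [ 0.578  -0.1248  0.0343] F [-31.6  -6.9  50.9] open 0.0002
delta mm [-3.8 -1.7 -1.9] rot [ 0.17 -0.47 -0.36] j [ -17.   26.  116.   16.   27. -131.]
t 16.7833 p [ 0.5779 -0.1248  0.0344] F [-30.9  -7.3  49.5] open 0.0005
delta mm [-3.7 -1.7 -1.9] rot [ 0.15 -0.45 -0.36] j [ -17.   26.  116.   16.   27. -131.]
t 16.8333 p [ 0.5779 -0.1248  0.0344] F [-30.3  -6.8  47.1] open 0.0008
delta mm [-3.7 -1.7 -1.9] rot [ 0.14 -0.44 -0.35] j [ -17.   26.  116.   16.   27. -131.]
```

View pics/s9.png

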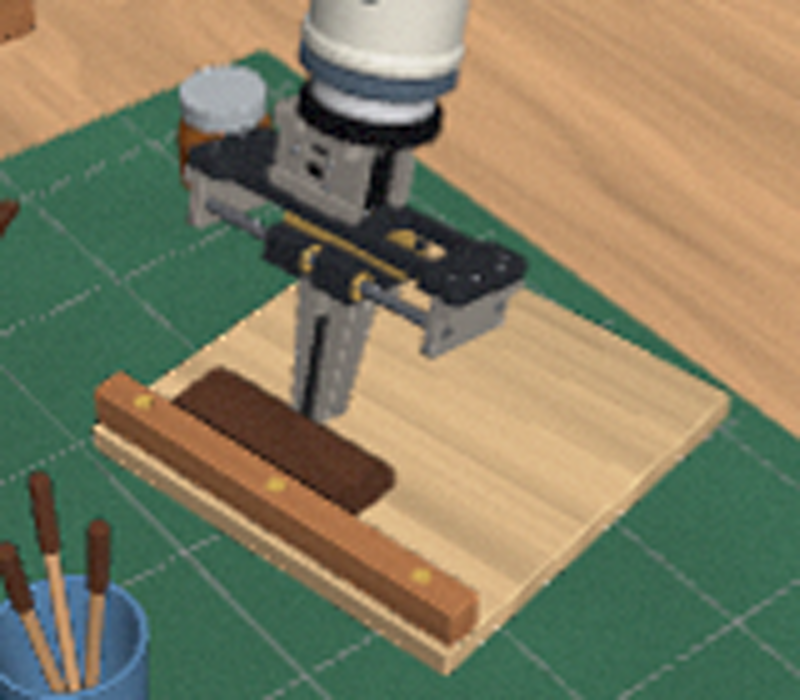

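Beam lies flat along the whole fence: crop (175,400) to (350,510), no gap. The push is firmer than needed, so I'll settle it lower.

Call:
apply_moves([
  [0.9,0,0.9,0,0,0,0],
  [0.9,0,0.9,0,0,0,0],
])

```text
t: 17.05
ee_pos: [0.5772, -0.125, 0.0354]
ee_rot: [1.4, 75.5, 12.2]
ft_force: [-5.9, -1.8, 6.5]
opening: 0.0006
```

```bash
python3 - <<'E'
from mal import *
for i in range(6):
    o=monitor.observe();print(o['t'],o['ft_force'].round(1),o['ee_pos'].round(4),o['qd'].round(2))
    if i<5: S=snap("scene" if i%2 else "side")
S1=snap("scene","pics/f1.png");S2=snap("side");W=snap("wrist","pics/f3.png")
crop(S1['img'],250,140,360,230,7,'pics/f1c.png');crop(S2['img'],380,200,530,320,4,'pics/f2c.png')
cv2.imwrite('pics/f2.png',S2['img'])
E
```

```text
17.05 [-5.9 -1.8  6.5] [ 0.5772 -0.125   0.0354] [-0.08  0.   -0.36 -0.82  1.13  0.73]
17.1 [-10.1  -2.8  11.7] [ 0.5773 -0.125   0.0352] [ 0.06  0.53 -0.13  0.13 -0.43 -0.2 ]
17.15 [-9.6 -3.2 14.1] [ 0.5773 -0.1249  0.0351] [ 0.    0.11 -0.05 -0.05 -0.13 -0.04]
17.2 [-10.6  -2.8  15.7] [ 0.5774 -0.1249  0.0351] [-0.03  0.12 -0.08 -0.16  0.01 -0.06]
17.25 [-11.4  -2.7  15.4] [ 0.5774 -0.1249  0.035 ] [-0.02  0.01 -0.09  0.08  0.14  0.06]
17.3 [-11.6  -2.8  15.8] [ 0.5774 -0.1249  0.0351] [ 0.08 -0.   -0.11  0.    0.01 -0.03]
```

View pics/f1c.png

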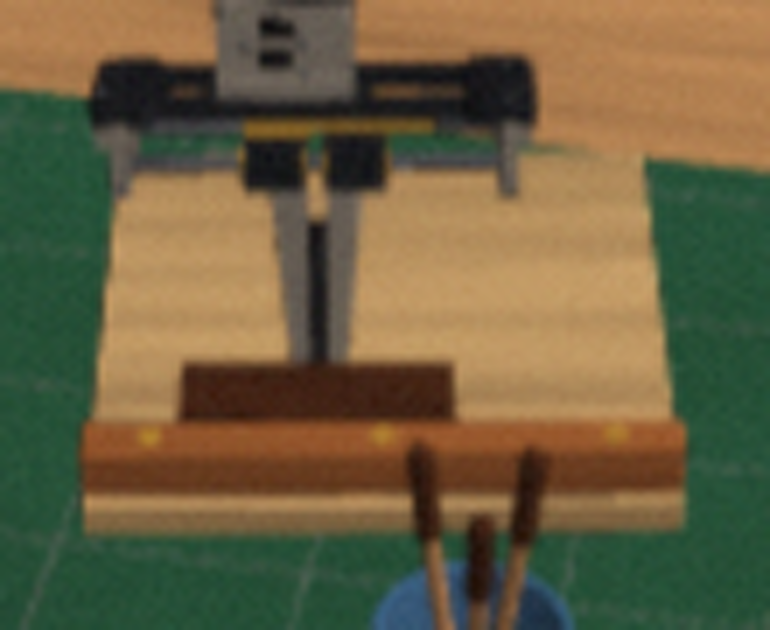

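View pics/f2.png

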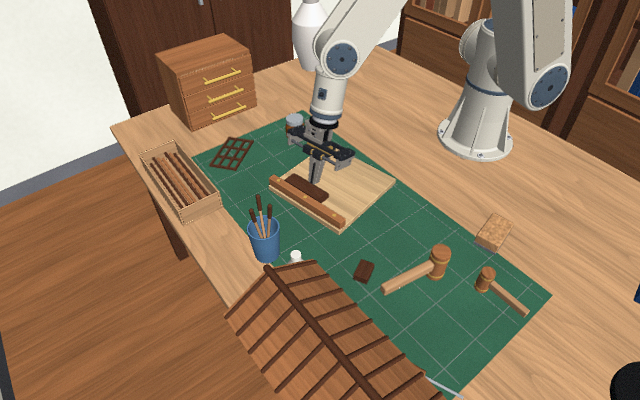

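View pics/f3.png

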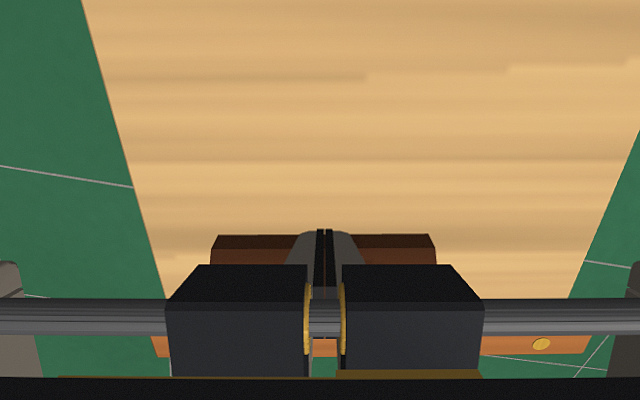

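The scene crop shows the beam against the fence over its full length, columns 182–453. The peg's column, 383, is inside that span. The side view shows the mallet upright on the mat at (440,262) and the bottle, jar and lattice in place. The force is steady at about 12 N towards the fence and 16 N down.

```bash
python3 -c "
from workcell import hand_in,monitor
hand_in(); o=monitor.observe(); print(o['t'],o['ft_force'],o['opening'])"
```

```text
the job is handed in; nothing more can be done
the job is handed in; nothing more can be done
```

The job is done and handed in at about 17.5 s, with the arm still holding the push. No verdict is reported, so these are my own last checks.

**What I did**
- I gripped the larger mallet, drove the peg flush with it and set it upright on the mat, well off the board.
- With the closed fingertips I pushed the beam by its sloping edge over the peg to the fence, then pressed it diagonally.

**What the last checks showed**
- **Push:** it was steady at about 12 N towards the fence and 16 N down.
- **Beam:** no gap to the fence is visible along its full length. The peg is under it, about 30 mm from its middle.
- **Peg:** it looked flush in both the wrist and side views before I covered it.
- **Other things:** the mallet stands alone, and the glue bottle, varnish jar and lattice panel show no movement.

**What failed or disagreed**
- **Mallet tilt:** it slipped and tilted about 6° in the grip when the peg reached its stop. I corrected that before setting it down.
- **Heights:** triangulation put the peg top 5 to 8 mm and the mallet head's top 5 to 15 mm lower than the stated heights. I used the stated heights with single-view rays. The handle's top agreed within 2 mm.
- **First press:** the first diagonal press peaked at about 70 N vertical (about 80 N in all). I eased it off straight away.
- **Lean:** the wrist's range did not allow a 45° lean. The fingers lean about 15° and press the slope with their front edge.

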